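Seat the sensor board in the water ioniser

ROBOT

A 7-joint arm with a two-finger parallel gripper is mounted at the origin on the work surface. World frame = base frame: x ahead of the robot, y to its left, z up, the work surface at z = 0. Lengths are in mm, angles in rad, forces in N, time in s.
With the tool pointing down it reaches from about 400 to 875 mm from the base axis. Payload 6.5 kg.
Tool frame: the origin (TCP) lies between the finger pads; the fingertips stand 25 mm ahead of it and the grasp point (between the pads) lies 6 mm ahead of it; z points along the fingers, y is the line along which they close (so a half turn about z gives the same grasp; the last joint's range is limited). The gripper opens to 88 mm and grips with 3 to 60 N. Pads are 18 mm wide; open, the fingers measure 123 mm over their backs; the gripper's body (75 mm by 187 mm) begins 45 mm behind the grasp point.
Start: joints at [-1.268, 0.536, -0.004, 1.538, 0.003, 1.067, -0.071], TCP at [234.317, 606.289, 263.716] pointing down, gripper open.
Joint ranges: [-2.7, 2.7], [-0.37, 2.16], [-1.27, 1.26], [0.24, 2.4], [-1.31, 4.45], [0.19, 1.91], [-2.76, 2.76]. Speed limits (rad/s): [2.39, 2.39, 3.14, 3.14, 3.14, 3.14, 3.14].

INTERFACE

Orientations are given as a unit quaternion [x, y, z, w].
In Python, from workcell import state, snapshot, manip gives the robot as it stands.
- The arm moves only by the shell command python3 -m inch 'ROWS' [FORCE]. ROWS is a JSON object of lists of equal length, an entry for each row: "dp": the shift along the tool's x, y, z in units of 0.3 m (1.0 is 0.3 m), a list of three; "dr": the turn, a rotation vector about the tool's x, y, z in units of pi rad (1.0 is pi rad), a list of three; "gripper": the opening, from 0 (shut) to 1 (fully open). In form: {"dp": [[dx, dy, dz], ...], "dr": [[wx, wy, wz], ...], "gripper": [gripper, ...]}. A call has 1 to 12 rows; each row is the pose to reach, as a shift and turn from the pose commanded when the call began, along the tool's axes at that moment, turning the shorter way round; what a row does not reach only later rows make up. A row lasts 1/8 s, in which the tool goes at most 62.5 mm and 10.7 degrees, less where a joint would pass 70% of its speed; a pose out of reach is approached as far as the arm can. A call with a number of a shift or a turn outside -1 to 1 is refused whole. A call with a gripper value outside its range is refused whole. The fingers move at their own pace and stop on an object; FORCE is the grip in N (left out, the last holds). Time passes only in rows, so rows that repeat a pose let the fingers close. It gives the time, the measured TCP pose, the force, the opening and the grip force at its end, in the units of the state.
- state(): the state, without advancing time (a new reading comes with each control period).
- snapshot(name): name is "scene" or "top"; returns a dict with "frame" (400x640x3 uint8, red, green, blue), "z_map" (400x640 float32, mm along the optical axis (not along the pixel's ray), 0 where there is no reading), "fx", "fy", "cx", "cy" (pixels), "dist_coeffs" ([k1, k2, p1, p2, k3] as OpenCV has them; the pictures are not rectified), "xyz" and "attitude" of the camera in the world. Camera axes: x right, y up, looking along -z (the intrinsics and any distortion apply to the point x, -y, -z); pixel columns grow to the right and rows downward; lengths in mm; the calibration is good to about 2 mm. A picture is of the moment at which its call begins.
- manip.hand_in(): hands the job in; it is judged then, once.
The state is a dict: "clock": time; "qpos": joint angles; "dq": joint speeds; "joint_efforts": joint torques, N m; "eef_pos": TCP position; "tool_rot": TCP orientation; "wrist_force": force on the tool from outside, world axes, zero at the start; "ft_torque": the same for the moment, N m; "gripper_width": finger opening in mm; "grip_force": force on a finger pad.
Only numpy, scipy, OpenCV 4.12 (cv2) and the standard library are available. Lean on these libraries where they do the work, as an engineer would, in place of code of your own. Each camera call takes 0.05 s, during which the arm holds its last target. There are 200 camera calls.

TASK

The water ioniser on the counter has its lid off. Take the sensor board (the taller plate, with the block grip) out of the drying rack, slide it down the two card guides of the ioniser until you just feel it land on the stiff connector inside, without forcing it in by hand, then let go and swing both ejector levers fully upright so that they drive it fully home. Leave the other things where they are.

Things in the scene. Friction and masses are not known exactly. Their poses are not given: they have to be found in the camera images.
- board: Sensor board, loose, 0.2 kg: upright grey plate 5 mm thick (x), 130 wide (y), 80 tall (z), metal strips on both faces. On its top edge, in the middle, a black grip block 14 thick (x), 44 wide (y), from 80 to 112 mm up; the bare top edge beside it forms the shoulders the levers press. Same either way round. Origin: middle of the lower edge. Stands in one bay of the rack, 10 mm up, with 2 mm play.
- rack: Low drying rack, fixed: grey base 150 x 160 x 10 mm with two bays at x = -40 and +40 mm, whose steel end clips (slot 9 mm, top 44 mm above the counter) hold plates upright, their width along the rack's y. Origin: centre of its underside.
- blank: Blanking plate, loose, not wanted: a plain grey plate 5 x 126 x 62 mm with only a small round stub on top, in the other bay. Origin: middle of its lower edge.
- ioniser: Water ioniser without its lid, fixed: white open-topped case 100 (x) x 200 (y) x 70 mm high. Two upright grey card guides inside face each other: grooves 7.4 mm wide (centred on x = 0), groove bottoms at y = -66.5 and +66.5 mm, so the board enters upright, its y along the ioniser's y, with 1.5 mm play at each edge. Origin: centre of the underside; y to the left, z up.
- socket: Connector well on the ioniser's floor; origin 18 mm above the case's underside, does not move. In it a black connector bar 14 x 96 mm, on which the board's lower edge lands 4 to 11 mm before home: this varies, is not measured and must be felt. The bar is sprung, about 6 N per mm; above 16 N it gives way and stays. Pressing it with over 13 N with the levers still open counts as forcing.
- seat (a point): Point in the ioniser's middle plane, 30 mm above the case's underside: where the board's origin is when fully home (axes as the ioniser's).
- lever_l (a joint): Left ejector lever (+y side), rad: 0 = open, leaning outwards 1.25 rad from upright; 1.25 = closed, upright, at its stop. Starts at 0 to 0.15. Axis along the ioniser's x. A steel nose, 24 mm to its 8 mm thick round end, square to the handle, comes down on the board's shoulder as it swings up. Stays where left; takes 5 to 15 N at the knob. Catches a shoulder at most 13 mm above home.
- lever_r (a joint): Right ejector lever (at -y of the ioniser, pivot at y = -82 mm): the mirror image of the left one; 0 = open, leaning outwards to -y; 1.25 = closed, upright.
- knob_l (a point): Centre of the round black knob at the end of the left lever, 70 mm from its pivot: 18 mm in diameter, 18 mm long along the ioniser's x; its flat ends can be pinched from above across x. The handle below it is a bar 8 mm (x) x 10 mm.
- knob_r (a point): The same on the right lever.
- mouth (a point): Middle between the tops of the two guides, 94 mm above the case's underside. The top 10 mm are flared lead-ins. From 80 mm down, sprung leaves in the grooves rub on the board: a steady drag of about 5 to 10 N that holds it wherever it is let go and pushes it up to 1.2 mm towards +x.
- pivot_l (a point): Pivot of the left lever: y = +82 mm, 114 mm above the case's underside. Does not move.
- pivot_r (a point): Pivot of the right lever: y = -82 mm, 114 mm up. Does not move.
- mug: White mug, bystander, 80 mm wide, 90 mm high.
- soap: Clear soap bottle, bystander, 190 mm high.
- bowl: Small blue bowl, bystander, 100 mm wide, 40 mm high.
- driver: Screwdriver lying in front of the robot, bystander.
- tumbler: Drinking glass, bystander, 70 mm wide, 100 mm high.
- brush: Dish brush lying at the right, bystander.
Not all that is in view belongs to the job. Leave any purple look-alike of the board alone.

How it is judged:
By the outcome, as a careful person would: the job done as asked, in the order asked, and still so for the second after the job is handed in, with the robot touching nothing.
It also fails if it takes over 70 s, if anything falls off the work surface, if the arm or the gripper's body presses on something with over 40 N, if the wrist force passes 120 N, or if a joint passes its speed limit or range.

## Working session

There is one attempt and no reset: what is moved stays moved. The work goes in short steps, Python scripts to look and compute and a shell command to move; the robot and the scene stay as the last step left them, time stands still between calls to the robot, and variables do not carry over. Pictures are saved under pics/ and viewed, at most 10 in all, crops included, and the job is handed in when it is done.

```bash
mkdir -p pics; ls; python3 - <<'E'
from workcell import state, snapshot
import cv2, numpy as np
print(state())
for n in("scene","top"):
    s=snapshot(n); cv2.imwrite(f"pics/{n}0.png",s["frame"][:,:,::-1]); np.savez(f"{n}0.npz",**s)
    print({k:v for k,v in s.items() if k not in("frame","z_map")})
E
```

```text
pics
{'clock': 0.0, 'qpos': array([-1.268191  ,  0.53716274, -0.00443306,  1.538851  ,  0.00260718,
        1.06729451, -0.07119052]), 'dq': array([-0.00024728,  0.00106598,  0.00035699, -0.00141748, -0.00018007,
        0.00115469,  0.00094558]), 'joint_efforts': array([-4.03373838e-05, -5.71006501e+01,  9.90595445e-01, -2.51594496e+01,
       -5.62218705e-02,  1.80969830e-02,  1.73448861e-04]), 'eef_pos': array([234.1401953 , 605.76079193, 262.84994062]), 'tool_rot': array([ 1.83319937e-01,  9.83052933e-01, -8.50193765e-04, -9.00497689e-05]), 'wrist_force': array([ 0.04111478, -0.28931575,  0.29539425]), 'ft_torque': array([ 0.00672403,  0.00303114, -0.0184499 ]), 'grip_force': 0.0, 'gripper_width': 88.52941992496336}
{'fx': 495.1672237749859, 'fy': 495.1672237749859, 'cx': 312.89508439636427, 'cy': 206.02957075219106, 'dist_coeffs': array([-0.01272064,  0.        ,  0.        ,  0.        ,  0.        ]), 'xyz': array([1526.89084485, -313.1445291 , 1401.38189004]), 'attitude': array([0.2733207 , 0.20662751, 0.58137688, 0.73797141])}
{'fx': 380.0053440689941, 'fy': 380.0053440689941, 'cx': 319.3950240600138, 'cy': 198.40536932067045, 'dist_coeffs': array([-0.07794209,  0.        ,  0.        ,  0.        ,  0.        ]), 'xyz': array([ 343.64135622,   -1.86925209, 1078.52613597]), 'attitude': array([-0.04270721,  0.04333677,  0.71030596, -0.70125848])}
```

View pics/scene0.png

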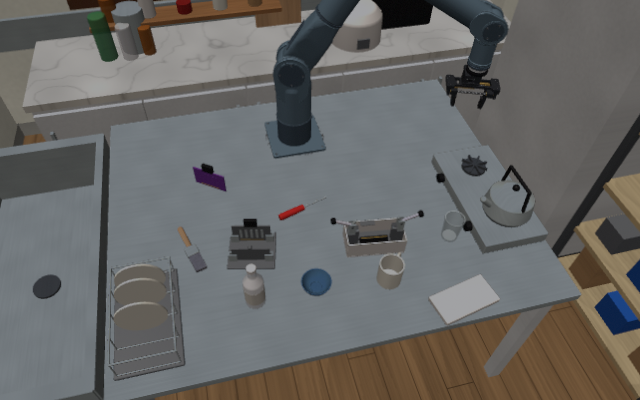

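View pics/top0.png

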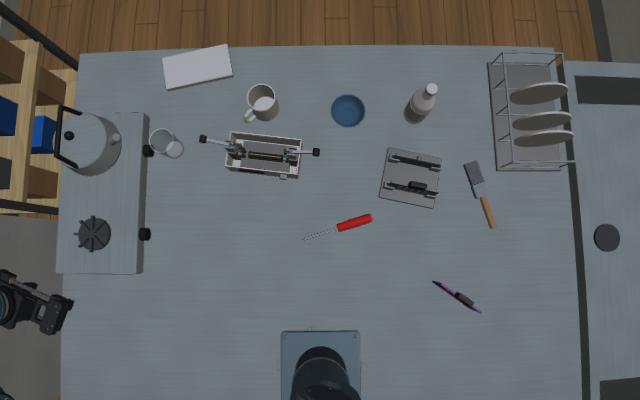

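The scene view shows the ioniser at (375,237) with open levers, the rack at (252,245), and a purple decoy at (210,178). In the top view the ioniser is at (264,155), with knobs at (204,139) and (316,152). The board's grip is at (417,186) in the near bay, and the blank is in the far bay at (413,160).

```bash
cat > h.py <<'E'
import numpy as np, cv2
from scipy.spatial.transform import Rotation as R
def cloud(s):
    K=np.array([[s["fx"],0,s["cx"]],[0,s["fy"],s["cy"]],[0,0,1.]]); h,w=s["z_map"].shape
    u,v=np.meshgrid(np.arange(w),np.arange(h)); p=np.stack([u,v],-1).reshape(-1,1,2).astype(float)
    n=cv2.undistortPoints(p,K,np.array(s["dist_coeffs"])).reshape(h,w,2)
    z=s["z_map"]; c=np.stack([n[...,0]*z,-n[...,1]*z,-z],-1)
    P=c@R.from_quat(s["attitude"]).as_matrix().T+s["xyz"]; P[z==0]=np.nan
    return P
def proj(s,X):
    K=np.array([[s["fx"],0,s["cx"]],[0,s["fy"],s["cy"]],[0,0,1.]])
    c=(np.atleast_2d(X)-s["xyz"])@R.from_quat(s["attitude"]).as_matrix(); c=c*[1,-1,-1]
    return cv2.projectPoints(c,np.zeros(3),np.zeros(3),K,np.array(s["dist_coeffs"]))[0][:,0]
E
python3 - <<'E'
import numpy as np, cv2
from h import *
s=dict(np.load("top0.npz")); P=cloud(s); f=s["frame"]
a=cv2.resize(f[120:195,190:330],None,fx=5.6,fy=5.6,interpolation=cv2.INTER_CUBIC)
cv2.imwrite("pics/ion.png",a[:,:,::-1])
print("table",np.nanmedian(P[240:260,200:280,2]))
def rect(name,sl,zlo,zhi):
    Q=P[sl].reshape(-1,3); m=(Q[:,2]>zlo)&(Q[:,2]<zhi); q=Q[m].astype(np.float32)
    print(name,m.sum(),q.mean(0),cv2.minAreaRect(q[:,:2].copy()))
    return q
ion=(slice(125,185),slice(185,325)); rk=(slice(140,215),slice(370,450))
rect("case rim",ion,60,76); rect("ion high",ion,125,170)
Q=P[ion].reshape(-1,3)
for sgn,ss in(("l",(slice(130,150),slice(195,212))),("r",(slice(142,162),slice(308,324)))): rect("knob"+sgn,ss,100,170)
rect("rack base",rk,5,20); rect("grip",rk,105,135); rect("shoulder",rk,82,98); rect("blank",rk,62,80); rect("clip",rk,38,50)
E
```

```text
table -0.6195324832103779
case rim 596 [585.98096 143.3813   68.98581] ((595.5953979492188, 149.3948516845703), (201.88653564453125, 101.5362777709961), 82.28987884521484)
ion high 291 [595.23615 147.188   139.38666] ((595.9474487304688, 147.96878051757812), (307.76983642578125, 22.680986404418945), 82.06787872314453)
knobl 72 [613.6967  287.1129  148.33981] ((614.8045654296875, 285.9519958496094), (29.265850067138672, 18.258926391601562), 86.88725280761719)
knobr 74 [576.32007     7.9769907 146.67964  ] ((576.8185424804688, 9.90432357788086), (28.1666259765625, 18.030399322509766), 87.11299133300781)
rack base 1986 [ 528.5843   -260.67072    10.236585] ((527.3026733398438, -264.5354309082031), (228.695068359375, 214.0720672607422), 86.47212982177734)
grip 114 [ 492.02982  -255.2951    120.434166] ((493.1431884765625, -256.1956787109375), (44.54627227783203, 14.405980110168457), 78.4413070678711)
shoulder 86 [ 497.34903 -255.56367   89.50545] ((502.6279296875, -268.7747802734375), (105.34447479248047, 106.3089599609375), 41.60585021972656)
blank 174 [ 547.0219   -266.18298    70.715416] ((532.1195068359375, -265.62384033203125), (128.41787719726562, 87.61354064941406), 77.6931381225586)
clip 198 [ 533.84406  -260.56656    43.640224] ((532.0831298828125, -264.700927734375), (147.73043823242188, 98.76713562011719), 76.77684020996094)
```

View pics/ion.png

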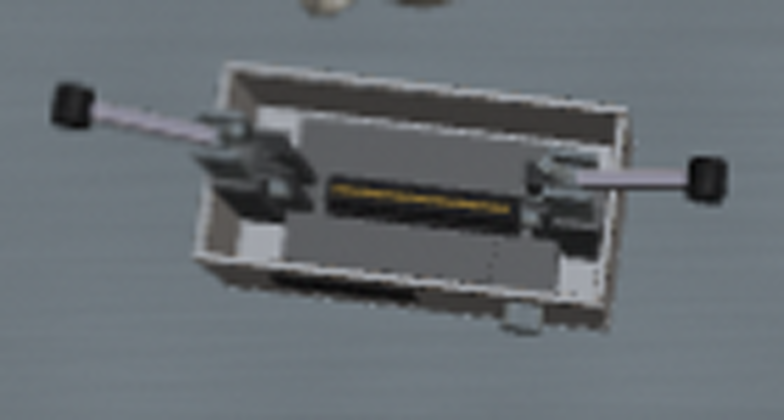

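The crop shows the case, with both guides visible at the crop's (255,160) and (560,195). The connector bar is between them and both levers are open. I'll refine the poses using both cameras.

```bash
python3 - <<'E'
import numpy as np, cv2
from h import *
def loc(q,o,yaw): 
    d=q[:,:2]-o; c,s=np.cos(yaw),np.sin(yaw); return np.c_[d@[c,s],d@[-s,c],q[:,2]]
for n in("top","scene"):
    s=dict(np.load(n+"0.npz")); P=cloud(s).reshape(-1,3); P=P[~np.isnan(P[:,0])]
    print("==",n,"table",np.median(P[(abs(P[:,0]-450)<40)&(abs(P[:,1]-150)<80),2]))
    def sel(o,yaw,xr,yr,zr):
        L=loc(P,np.array(o),yaw); m=(abs(L[:,0])<xr)&(abs(L[:,1])<yr)&(L[:,2]>zr[0])&(L[:,2]<zr[1]); return P[m],L[m]
    def rp(t,q,l):
        r=cv2.minAreaRect(q[:,:2].astype(np.float32)); print(t,len(q),"rect",np.round(r[0],1),np.round(r[1],1),round(r[2],2),"loc pct x",np.percentile(l[:,0],[1,50,99]).round(1),"y",np.percentile(l[:,1],[1,50,99]).round(1),"z",np.percentile(l[:,2],[2,50,98]).round(1))
    o,y=(595.5,149),-.134
    q,l=sel(o,y,65,120,(62,75)); rp("rim",q,l)
    for sg in(1,-1):
        q,l=sel(o,y,40,105,(84,100)); k=l[:,1]*sg>50; rp("guide%d"%sg,q[k],l[k])
        q,l=sel(o,y,40,170,(130,165)); k=l[:,1]*sg>128; rp("knob%d"%sg,q[k],l[k])
    o,y=(493,-256),-.21
    q,l=sel(o,y,30,50,(102,135)); rp("grip",q,l)
    q,l=sel(o,y,30,50,(118,130)); rp("griptop",q,l)
    q,l=sel(o,y,15,75,(80,95)); rp("shoulder",q,l)
    q,l=sel((551,-266),y,12,75,(64,80)); rp("blank",q,l)
    f=cv2.undistort(s["frame"],np.eye(3),None) if 0 else s["frame"]
E
```

```text
== top table -0.45379174442018666
rim 543 rect [595.8 149.4] [201.9 101. ] 82.29 loc pct x [-49.9 -28.4  50.6] y [-100.2  -15.3  100.1] z [63.1 69.9 74.2]
guide1 62 rect [606.4 222. ] [34.5 25.6] 80.75 loc pct x [-11.6   1.   12.8] y [57.4 69.3 90.9] z [86.  90.8 99. ]
knob1 65 rect [615.4 288.1] [24.7 18.3] 80.71 loc pct x [-7.9 -0.5  8.9] y [128.5 140.2 152.6] z [139.3 150.4 156.6]
guide-1 34 rect [586.6  74.5] [32.3 25.9] 83.94 loc pct x [-12.  -10.   13.4] y [-91.4 -65.2 -58.7] z [84.8 91.  97.5]
knob-1 70 rect [576.8   8.7] [25.8 18. ] 87.11 loc pct x [-8.7 -0.2  9. ] y [-154.7 -144.1 -128.5] z [137.5 148.8 152.8]
grip 119 rect [ 493.1 -256.2] [44.6 14.6] 77.82 loc pct x [-7.2 -1.7  6.5] y [-22.    0.1  21.8] z [104.7 121.1 125.2]
griptop 92 rect [ 493.1 -256.5] [44.  14.4] 78.78 loc pct x [-7.1 -0.2  6.6] y [-22.1   0.7  21.5] z [118.9 122.  125.3]
shoulder 85 rect [ 490.5 -257.8] [128.4   9.9] 77.31 loc pct x [-6.9 -0.7  3. ] y [-65.6  19.3  61.9] z [80.8 89.9 93.7]Traceback (most recent call last):
  File "<stdin>", line 21, in <module>
  File "<stdin>", line 11, in rp
    return _quantile_unchecked(
        a, q, axis, out, overwrite_input, method, keepdims, weights)
    return _ureduce(a,
                    func=_quantile_ureduce_func,
    ...<5 lines>...
                    overwrite_input=overwrite_input,
                    method=method)
    r = func(a, **kwargs)
    result = _quantile(arr,
                       quantiles=q,
    ...<2 lines>...
                       out=out,
                       weights=wgt)
    slices_having_nans = np.isnan(arr[-1, ...])
                                  ~~~^^^^^^^^^
IndexError: index -1 is out of bounds for axis 0 with size 0
```

```bash
python3 - <<'E'
import numpy as np, cv2
from h import *
def loc(q,o,yaw): 
    d=q[:,:2]-o; c,s=np.cos(yaw),np.sin(yaw); return np.c_[d@[c,s],d@[-s,c],q[:,2]]
n="scene"
s=dict(np.load(n+"0.npz")); P=cloud(s).reshape(-1,3); P=P[~np.isnan(P[:,0])]
print(np.median(P[(abs(P[:,0]-450)<40)&(abs(P[:,1]-150)<80),2]))
def rp(t,o,yaw,xr,yr,zr,sg=0,y0=0):
    L=loc(P,np.array(o),yaw); m=(abs(L[:,0])<xr)&(abs(L[:,1])<yr)&(L[:,2]>zr[0])&(L[:,2]<zr[1])
    if sg: m&=L[:,1]*sg>y0
    q=P[m];l=L[m]
    if len(q)<3: print(t,len(q));return
    r=cv2.minAreaRect(q[:,:2].astype(np.float32)); print(t,len(q),np.round(r[0],1),np.round(r[1],1),round(r[2],2),"x",np.percentile(l[:,0],[1,50,99]).round(1),"y",np.percentile(l[:,1],[1,50,99]).round(1),"z",np.percentile(l[:,2],[2,50,98]).round(1))
o,y=(596,149),-.1345
rp("rim",o,y,65,120,(62,75))
for sg in(1,-1):
    rp("guide%d"%sg,o,y,40,105,(84,100),sg,50); rp("knob%d"%sg,o,y,40,170,(130,165),sg,128)
o,y=(493,-256),-.21
rp("grip",o,y,30,50,(102,135)); rp("griptop",o,y,30,50,(118,130)); rp("shoulder",o,y,15,75,(80,95)); rp("all",(530,-265),y,90,90,(60,75))
E
```

```text
-0.9190492235223928
rim 357 [600.1 146.5] [201.3 108.6] 82.27 x [-48.4  14.4  56.4] y [-102.1  -10.1   96.9] z [62.3 68.2 74.4]
guide1 53 [609.9 220.8] [38.2 25.7] 76.11 x [-9.4 10.9 17.4] y [54.5 70.5 90.9] z [84.5 91.1 99.5]
knob1 43 [616.7 287.1] [21.7 23.8] 81.03 x [-9.5  6.2 13.7] y [129.1 139.5 150.5] z [136.2 148.  157. ]
guide-1 34 [591.   70.3] [34.5 25. ] 83.29 x [-7.  12.7 18.2] y [-95.7 -77.  -61.6] z [84.3 90.2 97.2]
knob-1 45 [581.9   6.6] [27.  21.6] 77.95 x [-6.2  5.  14.8] y [-156.3 -147.2 -129.2] z [134.3 147.2 154.7]
grip 89 [ 497.3 -259.5] [43.1 22.2] 83.58 x [-4.3  8.4 15. ] y [-24.2  -2.7  19.1] z [103.  117.6 124.6]
griptop 40 [ 496.4 -259.2] [40.5 15.3] 74.72 x [-3.2  5.2 12.2] y [-22.4   0.7  17.1] z [118.4 120.8 124.8]
shoulder 89 [ 497.9 -259.6] [127.4  11.6] 75.33 x [-0.6  5.7 10.8] y [-65.3  -6.2  61. ] z [80.4 86.2 94. ]
all 223 [ 536.9 -268.4] [127.9  91. ] 78.92 x [-37.3  43.4  52.3] y [-63.7   4.4  60.1] z [60.3 67.7 74.5]
```

```bash
cat >> h.py <<'E'
def go(*wps):
    """wps: (x,y,z,yaw_deg) absolute; prints dp, dr of each relative to the measured pose"""
    from workcell import state
    st=state(); R0=R.from_quat(st["tool_rot"]); p0=st["eef_pos"]
    print("t",round(st["clock"],2),"p",p0.round(1),"yaw",np.degrees(np.arctan2(*R0.as_matrix()[[1,0],1])).round(2),"F",st["wrist_force"].round(1),"w",round(st["gripper_width"],1),"gf",round(st["grip_force"],1),"q7",st["qpos"][6].round(2))
    for x,y,z,a in wps:
        f=np.radians(a+90)/2; q=R.from_quat([np.cos(f),np.sin(f),0,0])
        print((x,y,z,a),"dp",(R0.inv().apply(np.array([x,y,z])-p0)/300).round(4).tolist(),"dr",((R0.inv()*q).as_rotvec()/np.pi).round(4).tolist())
E
python3 -c "
from h import *
go((420,420,290,45),(560,150,290,15))"
```

```text
t 0.1 p [234.2 605.8 263. ] yaw 68.87 F [0.1 1.1 0.8] w 88.0 gf 0.0 q7 -0.07
(420, 420, 290, 45) dp [-0.801, -0.3547, -0.0895] dr [-0.0004, 0.0001, 0.1326]
(560, 150, 290, 15) dp [-1.5607, -1.026, -0.0884] dr [-0.0004, 0.0003, 0.2993]
```

```bash
python3 -m inch '{"dp":[[-0.2,-0.09,-0.05],[-0.4,-0.18,-0.09],[-0.6,-0.27,-0.09],[-0.8,-0.35,-0.09],[-0.95,-0.5,-0.09],[-1,-0.68,-0.09],[-1,-0.7,-0.09],[-1,-0.7,-0.09]],"dr":[[0,0,0.04],[0,0,0.09],[0,0,0.14],[0,0,0.2],[0,0,0.25],[0,0,0.3],[0,0,0.3],[0,0,0.3]],"gripper":[1,1,1,1,1,1,1,1]}'; python3 -c "
from h import *
go((560,0,270,0),(494,-257,200,-12),(494,-257,118,-12))"
```

```text
clock: 1.1
eef_pos: [438.2, 302.2, 290.8]
tool_rot: [0.609, 0.793, 0.0, -0.0]
wrist_force: [-0.4, 0.5, 0.6]
gripper_width: 87.7
grip_force: 0.0
t 1.1 p [438.2 302.2 290.8] yaw 14.89 F [-0.4  0.5  0.6] w 87.7 gf 0.0 q7 -0.33
(560, 0, 270, 0) dp [-1.0779, 0.1335, 0.0687] dr [-0.0001, -0.0001, 0.0827]
(494, -257, 200, -12) dp [-1.8494, -0.2992, 0.3018] dr [-0.0001, -0.0001, 0.1494]
(494, -257, 118, -12) dp [-1.8495, -0.2991, 0.5752] dr [-0.0001, -0.0001, 0.1494]
```

```bash
python3 -m inch '{"dp":[[-0.2,0.03,0],[-0.4,0.06,0],[-0.6,0.1,0],[-0.8,0.1,0],[-1,0.1,0],[-1,0.1,0]],"dr":[[0,0,0.03],[0,0,0.06],[0,0,0.09],[0,0,0.12],[0,0,0.1494],[0,0,0.1494]],"gripper":[1,1,1,1,1,1]}'; python3 -c "
from h import *
go((494,-257,180,-12))"
```

```text
clock: 1.85
eef_pos: [545.9, 16.6, 290.9]
tool_rot: [0.779, 0.627, -0.0, 0.001]
wrist_force: [0.0, 0.4, 0.3]
gripper_width: 88.0
grip_force: 0.0
t 1.85 p [545.9  16.6 290.9] yaw -12.32 F [0.  0.4 0.3] w 88.0 gf 0.0 q7 -0.14
(494, -257, 180, -12) dp [-0.9273, 0.025, 0.3714] dr [0.0005, 0.0006, -0.0018]
```

```bash
python3 -m inch '{"dp":[[-0.2,0,0],[-0.4,0.01,0],[-0.6,0.02,0.1],[-0.8,0.025,0.2],[-0.927,0.025,0.3],[-0.927,0.025,0.37],[-0.927,0.025,0.37],[-0.927,0.025,0.37]],"dr":[[0,0,0],[0,0,0],[0,0,-0.0018],[0,0,-0.0018],[0,0,-0.0018],[0,0,-0.0018],[0,0,-0.0018],[0,0,-0.0018]],"gripper":[1,1,1,1,1,1,1,1]}'; python3 - <<'E'
from h import *
from workcell import snapshot
go((494,-257,118,-12))
s=snapshot("top"); np.savez("top1.npz",**s); q=snapshot("scene"); np.savez("scene1.npz",**q)
a=cv2.resize(s["frame"][130:220,360:460],None,fx=4,fy=4,interpolation=cv2.INTER_CUBIC); b=cv2.resize(q["frame"][190:290,200:300],None,fx=3.6,fy=3.6,interpolation=cv2.INTER_CUBIC)
cv2.imwrite("pics/over.png",np.hstack([a,b])[:,:,::-1])
E
```

```text
clock: 2.85
eef_pos: [495.6, -251.8, 180.3]
tool_rot: [0.774, 0.633, 0.001, 0.0]
wrist_force: [0.2, 0.0, 0.1]
gripper_width: 88.0
grip_force: 0.0
t 2.85 p [ 495.6 -251.8  180.3] yaw -11.48 F [0.2 0.  0.1] w 88.0 gf 0.0 q7 0.5
(494, -257, 118, -12) dp [-0.0183, -0.0019, 0.2075] dr [0.0003, -0.0002, 0.0029]
```

View pics/over.png

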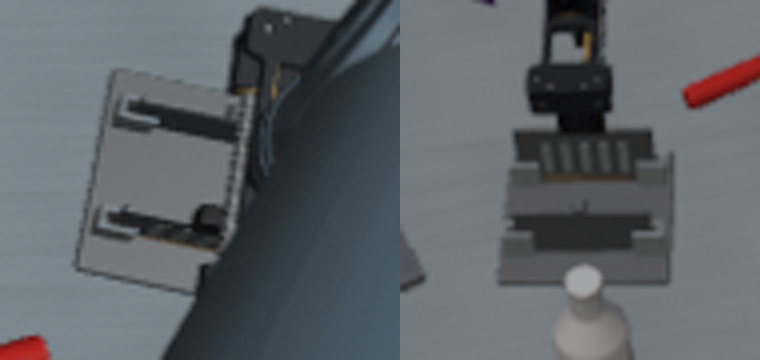

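The left crop is the top view, mostly hidden by the arm, with the board's strips at about (180,232). The right crop is the scene view, with the fingers above the grip at about (580,110). The alignment looks right, so I'll descend.

```bash
python3 -m inch '{"dp":[[-0.008,-0.002,0.07],[-0.008,-0.002,0.14],[-0.008,-0.002,0.2],[-0.008,-0.002,0.2],[-0.008,-0.002,0.2]],"dr":[[0,0,0],[0,0,0],[0,0,0],[0,0,0],[0,0,0]],"gripper":[1,1,1,1,1]}' ; python3 -c "
from h import *
go((494,-257,120,-12))"
```

```text
clock: 3.58
eef_pos: [493.3, -256.0, 120.4]
tool_rot: [0.775, 0.631, 0.0, 0.0]
wrist_force: [-0.1, -0.7, -0.2]
gripper_width: 88.0
grip_force: 0.0
t 3.58 p [ 493.3 -256.   120.4] yaw -11.68 F [-0.1 -0.7 -0.2] w 88.0 gf 0.0 q7 0.55
(494, -257, 120, -12) dp [-0.003, 0.0029, 0.0014] dr [0.0003, 0.0001, 0.0018]
```

```bash
python3 -m inch '{"dp":[[0,0,0],[0,0,0],[0,0,0],[0,0,0],[0,0,0],[0,0,0],[0,0,0],[0,0,0]],"dr":[[0,0,0],[0,0,0],[0,0,0],[0,0,0],[0,0,0],[0,0,0],[0,0,0],[0,0,0]],"gripper":[0.6,0.3,0.14,0.1,0.1,0.1,0.1,0.1]}' 40; python3 -c "
from h import *
go((494,-257,120,-12))"
```

```text
clock: 4.58
eef_pos: [492.8, -255.8, 119.7]
tool_rot: [0.775, 0.631, 0.0, 0.0]
wrist_force: [-0.9, -0.9, 0.1]
gripper_width: 13.8
grip_force: 39.8
t 4.58 p [ 492.8 -255.8  119.7] yaw -11.7 F [-0.9 -0.9  0.1] w 13.8 gf 39.8 q7 0.55
(494, -257, 120, -12) dp [-0.0031, 0.0046, -0.0009] dr [0.0, 0.0, 0.0017]
```

```bash
python3 -m inch '{"dp":[[0,0,-0.04],[0,0,-0.1],[0,0,-0.2],[0,0,-0.35],[0,0,-0.5],[0,0,-0.5],[0,0,-0.5]],"dr":[[0,0,0],[0,0,0],[0,0,0],[0,0,0],[0,0,0],[0,0,0],[0,0,0]],"gripper":[0.1,0.1,0.1,0.1,0.1,0.1,0.1]}'; python3 -c "
from h import *
go((560,0,270,-10),(596,149,240,-7.7))"
```

```text
clock: 5.45
eef_pos: [492.1, -255.3, 269.5]
tool_rot: [0.775, 0.631, -0.0, -0.001]
wrist_force: [-0.4, -0.3, -2.7]
gripper_width: 13.9
grip_force: 39.8
t 5.45 p [ 492.1 -255.3  269.5] yaw -11.69 F [-0.4 -0.3 -2.7] w 13.9 gf 39.8 q7 0.44
(560, 0, 270, -10) dp [0.8792, 0.0492, -0.0012] dr [-0.0003, -0.0002, -0.0094]
(596, 149, 240, -7.7) dp [1.3898, 0.0661, 0.0991] dr [-0.0003, -0.0002, -0.0222]
```

```bash
python3 -m inch '{"dp":[[0.14,0.01,0],[0.3,0.02,0],[0.46,0.03,0],[0.62,0.04,0],[0.78,0.045,0],[0.9,0.05,0],[1,0.053,0],[1,0.053,0],[1,0.053,0]],"dr":[[0,0,-0.003],[0,0,-0.006],[0,0,-0.009],[0,0,-0.012],[0,0,-0.015],[0,0,-0.018],[0,0,-0.0222],[0,0,-0.0222],[0,0,-0.0222]],"gripper":[0.1,0.1,0.1,0.1,0.1,0.1,0.1,0.1,0.1]}'; python3 -c "
from h import *
go((596,149,240,-7.7))"
```

```text
clock: 6.58
eef_pos: [568.2, 33.6, 268.6]
tool_rot: [0.753, 0.658, -0.001, -0.0]
wrist_force: [-0.4, -0.7, -2.7]
gripper_width: 13.6
grip_force: 39.8
t 6.58 p [568.2  33.6 268.6] yaw -7.76 F [-0.4 -0.7 -2.7] w 13.6 gf 39.8 q7 -0.07
(596, 149, 240, -7.7) dp [0.3937, 0.04, 0.0947] dr [-0.0007, 0.0005, -0.0003]
```

```bash
python3 -m inch '{"dp":[[0.13,0.01,0],[0.27,0.03,0],[0.37,0.04,0.02],[0.394,0.04,0.04],[0.394,0.04,0.04],[0.394,0.04,0.04],[0.394,0.04,0.04],[0.394,0.04,0.04]],"dr":[[0,0,0],[0,0,0],[0,0,0],[0,0,0],[0,0,0],[0,0,0],[0,0,0],[0,0,0]],"gripper":[0.1,0.1,0.1,0.1,0.1,0.1,0.1,0.1]}'; python3 - <<'E'
from h import *
from workcell import snapshot
go((596,149,240,-7.7))
s=snapshot("top"); np.savez("top2.npz",**s); q=snapshot("scene"); np.savez("scene2.npz",**q)
a=cv2.resize(s["frame"][110:200,190:330],None,fx=5.6,fy=5.6,interpolation=cv2.INTER_CUBIC)[:300]; b=cv2.resize(q["frame"][180:270,315:455],None,fx=5.6,fy=5.6,interpolation=cv2.INTER_CUBIC)
cv2.imwrite("pics/over2.png",cv2.resize(np.vstack([a,b]),(680,600))[:,:,::-1])
E
```

```text
clock: 7.58
eef_pos: [597.0, 149.7, 258.0]
tool_rot: [0.753, 0.658, 0.0, 0.0]
wrist_force: [-0.0, 0.1, -2.5]
gripper_width: 13.6
grip_force: 39.8
t 7.58 p [597.  149.7 258. ] yaw -7.75 F [-0.   0.1 -2.5] w 13.6 gf 39.8 q7 -0.24
(596, 149, 240, -7.7) dp [-0.0026, -0.003, 0.0601] dr [0.0001, -0.0, -0.0003]
```

View pics/over2.png

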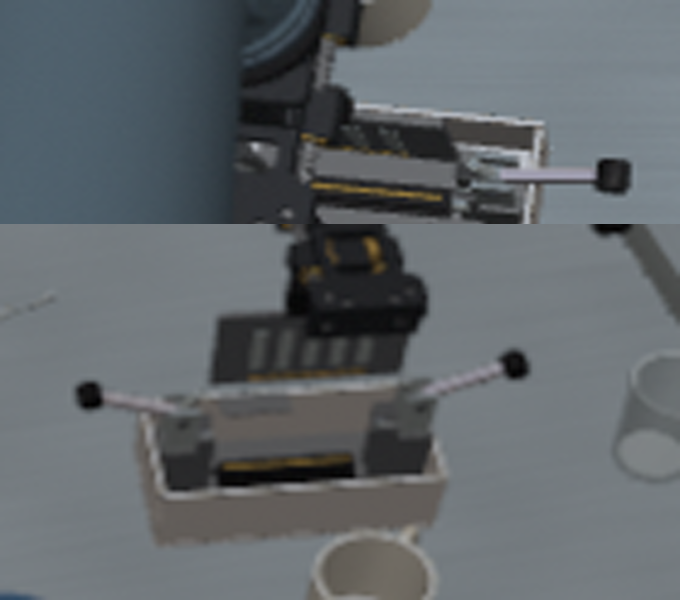

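The lower half shows the board held above the mouth with both levers open. Next I'll measure the board against the guides within the scene camera.

```bash
python3 - <<'E'
from h import *
o=np.array([596,149]);yaw=-.1345;c,s_=np.cos(yaw),np.sin(yaw)
def L(n):
    s=dict(np.load(n)); P=cloud(s).reshape(-1,3); P=P[~np.isnan(P[:,0])]; d=P[:,:2]-o
    return np.c_[d@[c,s_],d@[-s_,c],P[:,2]]
def pr(t,l): print(t,len(l),*[np.percentile(l[:,i],[1,5,50,95,99]).round(1) for i in range(3)])
for n in("scene0.npz","scene2.npz","top0.npz","top2.npz"):
    l=L(n); print(n)
    b=l[(abs(l[:,0])<15)&(abs(l[:,1])<70)&(l[:,2]>150)&(l[:,2]<222)]
    if "2" in n:
        pr("board",b)
        for z in range(150,222,12):
            k=b[(b[:,2]>z)&(b[:,2]<z+12)]
            if len(k): print(z,len(k),"x",np.median(k[:,0]).round(2),"y",k[:,1].min().round(1),k[:,1].max().round(1))
        m=np.polyfit(b[:,1],b[:,0],1); print("yaw slope",m)
    for sg in(1,-1):
        g=l[(abs(l[:,0])<25)&(l[:,1]*sg>50)&(l[:,1]*sg<78)&(abs(l[:,2]-94)<4)]; 
        if len(g): pr("guidetop%d"%sg,g)
    k=l[(l[:,2]>66)&(l[:,2]<73)&(abs(l[:,0])<60)&(abs(l[:,1])<110)]
    f=k[k[:,0]>40]; bk=k[k[:,0]<-40]; le=k[k[:,1]>90]; ri=k[k[:,1]<-90]
    for t,v,i in(("far",f,0),("near",bk,0),("left",le,1),("right",ri,1)):
        if len(v): print(t,len(v),np.percentile(v[:,i],[5,50,95]).round(1))
E
```

```text
scene0.npz
guidetop1 19 [-9.6 -8.1  8.5 16.5 16.8] [57.3 58.7 67.2 73.  75.5] [90.7 90.8 93.6 97.6 97.8]
guidetop-1 7 [-6.9 -6.2 13.  14.2 14.4] [-75.3 -74.3 -65.6 -62.1 -61.9] [91.1 91.3 93.7 96.3 97. ]
far 78 [46.2 51.6 55.2]
near 48 [-47.3 -44.1 -41.1]
left 7 [92.  94.6 97.2]
right 35 [-101.8  -99.3  -92.7]
scene2.npz
board 462 [-1.4  0.6  4.7  8.6 10.2] [-67.4 -63.9 -17.2  54.1  60.8] [150.3 152.6 180.2 216.3 221. ]
150 97 x 5.04 y -65.7 62.3
162 93 x 4.6 y -66.7 61.5
174 82 x 4.89 y -67.6 59.8
186 96 x 4.87 y -68.3 60.9
198 45 x 3.97 y -67.3 -8.0
210 49 x 3.89 y -68.0 -10.9
yaw slope [0.00844265 4.79450173]
guidetop1 18 [-8.2 -8.1  0.9 15.7 17.3] [56.3 56.9 68.4 74.7 76.6] [90.2 90.4 93.5 97.2 97.2]
guidetop-1 4 [-8.6 -8.5  2.3 12.7 12.7] [-68.4 -68.  -63.4 -61.6 -61.5] [91.3 91.3 92.  92.4 92.4]
far 72 [47.1 51.5 55. ]
near 48 [-47.5 -42.9 -40.7]
left 11 [93.2 96.1 98. ]
right 32 [-102.7  -99.5  -91.5]
top0.npz
guidetop1 31 [-12.4 -11.5   3.1  11.9  12.6] [57.4 58.8 69.3 75.3 76.1] [90.3 90.4 92.3 96.9 97.9]
guidetop-1 15 [-11.9 -11.7  -9.2  12.8  13.1] [-75.2 -73.9 -62.1 -59.1 -58.7] [90.1 90.5 92.4 95.6 96.3]
far 124 [45.3 47.8 50. ]
near 154 [-50.2 -47.7 -41.4]
left 44 [ 91.9  97.7 100.4]
right 63 [-100.3  -98.   -92.2]
top2.npz
board 170 [-3.5 -3.3 -2.4 -1.4  1.2] [-65.9 -65.  -38.8 -11.8  -6.7] [150.9 154.3 186.9 219.7 221.5]
150 30 x -2.17 y -64.7 -0.5
162 23 x -2.35 y -65.3 -10.8
174 31 x -2.28 y -66.0 -9.3
186 26 x -2.5 y -65.7 -12.0
198 31 x -2.71 y -65.8 -13.9
210 29 x -2.68 y -65.9 -19.6
yaw slope [-0.00324123 -2.50236035]
guidetop1 3 [7.2 7.4 9.7 9.8 9.8] [56.6 56.9 59.9 62.5 62.8] [90.9 91.  91.8 92.9 93. ]
guidetop-1 14 [-12.  -11.9  -2.5  13.2  13.2] [-70.6 -70.2 -62.1 -59.  -58.7] [90.2 90.3 92.3 95.9 97. ]
far 65 [45.7 48.  50. ]
near 127 [-50.1 -47.7 -41.3]
right 58 [-100.1  -98.2  -92.5]
```

```bash
python3 -m inch '{"dp":[[0,0,0.05],[0,0,0.1],[0,0,0.15],[0,0,0.15],[0,0,0.16],[0,0,0.17],[0,0,0.18],[0,0,0.19],[0,0,0.19]],"dr":[[0,0,0],[0,0,0],[0,0,0],[0,0,0],[0,0,0],[0,0,0],[0,0,0],[0,0,0],[0,0,0]],"gripper":[0.1,0.1,0.1,0.1,0.1,0.1,0.1,0.1,0.1]}'; python3 -c "
from h import *
from workcell import state
go((596.8,149,192,-7.7)); print(state()['ft_torque'])"
```

```text
clock: 8.8
eef_pos: [596.7, 150.3, 200.5]
tool_rot: [0.753, 0.658, -0.0, -0.0]
wrist_force: [-0.6, 0.6, -2.5]
gripper_width: 13.8
grip_force: 39.8
t 8.8 p [596.7 150.3 200.5] yaw -7.7 F [-0.6  0.6 -2.5] w 13.8 gf 39.8 q7 -0.21
(596.8, 149, 192, -7.7) dp [-0.0042, 0.0008, 0.0283] dr [-0.0001, 0.0001, 0.0]
[-0.04509765  0.06577825  0.00014812]
```

```bash
python3 -m inch '{"dp":[[-0.001,0,0.006],[-0.001,0,0.012],[-0.001,0,0.018],[-0.001,0,0.024],[-0.001,0,0.03],[-0.001,0,0.036],[-0.001,0,0.036]],"dr":[[0,0,0],[0,0,0],[0,0,0],[0,0,0],[0,0,0],[0,0,0],[0,0,0]],"gripper":[0.1,0.1,0.1,0.1,0.1,0.1,0.1]}'; python3 -c "
from h import *
from workcell import state
go((596.8,149,170,-7.7)); print(state()['ft_torque'])"
```

```text
clock: 9.68
eef_pos: [596.8, 150.0, 189.8]
tool_rot: [0.753, 0.658, -0.0, -0.0]
wrist_force: [0.4, 0.1, -1.6]
gripper_width: 14.0
grip_force: 39.8
t 9.68 p [596.8 150.  189.8] yaw -7.7 F [ 0.4  0.1 -1.6] w 14.0 gf 39.8 q7 -0.21
(596.8, 149, 170, -7.7) dp [-0.0032, 0.0006, 0.0659] dr [-0.0001, 0.0, -0.0]
[-0.04130288  0.10420028 -0.07105923]
```

```bash
python3 -m inch '{"dp":[[0,0,0.007],[0,0,0.014],[0,0,0.021],[0,0,0.028],[0,0,0.035],[0,0,0.042],[0,0,0.049],[0,0,0.056],[0,0,0.056]],"dr":[[0,0,0],[0,0,0],[0,0,0],[0,0,0],[0,0,0],[0,0,0],[0,0,0],[0,0,0],[0,0,0]],"gripper":[0.1,0.1,0.1,0.1,0.1,0.1,0.1,0.1,0.1]}'; python3 -c "
from h import *
from workcell import state
go((596.8,149,160,-7.7)); print(state()['ft_torque'])"
```

```text
clock: 10.8
eef_pos: [597.2, 150.0, 172.8]
tool_rot: [0.753, 0.658, 0.0, 0.0]
wrist_force: [2.7, 0.7, 0.8]
gripper_width: 14.2
grip_force: 39.9
t 10.8 p [597.2 150.  172.8] yaw -7.7 F [2.7 0.7 0.8] w 14.2 gf 39.9 q7 -0.2
(596.8, 149, 160, -7.7) dp [-0.0034, -0.0008, 0.0428] dr [0.0002, 0.0, -0.0]
[-0.00492364 -0.76253175  0.20048729]
```

```bash
python3 -m inch '{"dp":[[0,0.001,0.007],[0,0.001,0.014],[0,0.001,0.021],[0,0.001,0.028],[0,0.001,0.035],[0,0.001,0.042],[0,0.001,0.049]],"dr":[[0,0,0],[0,0,0],[0,0,0],[0,0,0],[0,0,0],[0,0,0],[0,0,0]],"gripper":[0.1,0.1,0.1,0.1,0.1,0.1,0.1]}'; python3 -c "
from h import *
go((596.8,149,154,-7.7))"
```

```text
clock: 11.68
eef_pos: [597.4, 149.8, 158.4]
tool_rot: [0.753, 0.658, 0.0, 0.0]
wrist_force: [3.0, -0.8, 4.6]
gripper_width: 13.4
grip_force: 39.8
t 11.68 p [597.4 149.8 158.4] yaw -7.71 F [ 3.  -0.8  4.6] w 13.4 gf 39.8 q7 -0.19
(596.8, 149, 154, -7.7) dp [-0.003, -0.0015, 0.0147] dr [0.0001, 0.0, -0.0001]
```

```bash
python3 -m inch '{"dp":[[0,0,0.003],[0,0,0.006],[0,0,0.009],[0,0,0.012]],"dr":[[0,0,0],[0,0,0],[0,0,0],[0,0,0]],"gripper":[0.1,0.1,0.1,0.1]}';python3 -m inch '{"dp":[[0,0,0.003],[0,0,0.006]],"dr":[[0,0,0],[0,0,0]],"gripper":[0.1,0.1]}'
```

```text
clock: 12.18
eef_pos: [597.3, 149.9, 154.8]
tool_rot: [0.753, 0.658, 0.0, 0.0]
wrist_force: [3.1, 0.1, 3.8]
gripper_width: 13.8
grip_force: 39.8
clock: 12.42
eef_pos: [597.3, 150.0, 153.0]
tool_rot: [0.753, 0.658, 0.0, 0.0]
wrist_force: [3.9, -0.1, 3.5]
gripper_width: 13.5
grip_force: 39.8
```

```bash
python3 -m inch '{"dp":[[0,0,0.0015],[0,0,0.003]],"dr":[[0,0,0],[0,0,0]],"gripper":[0.1,0.1]}'
```

```text
clock: 12.68
eef_pos: [597.2, 150.0, 152.1]
tool_rot: [0.753, 0.658, 0.0, 0.0]
wrist_force: [3.6, -1.0, 3.8]
gripper_width: 14.0
grip_force: 39.8
```

```bash
python3 -m inch '{"dp":[[0,0,0.0015],[0,0,0.0025]],"dr":[[0,0,0],[0,0,0]],"gripper":[0.1,0.1]}' | grep -A0 -E "eef|wrist_f"
```

```text
eef_pos: [597.2, 150.0, 151.4]
--
wrist_force: [4.3, -0.9, 3.3]
```

```bash
python3 -m inch '{"dp":[[0,0,0.0015],[0,0,0.0025]],"dr":[[0,0,0],[0,0,0]],"gripper":[0.1,0.1]}' | grep -A0 -E "eef|wrist_f"
```

```text
eef_pos: [597.2, 150.0, 150.6]
--
wrist_force: [2.7, 0.0, 3.5]
```

```bash
python3 -m inch '{"dp":[[0,0,0.0015],[0,0,0.0025]],"dr":[[0,0,0],[0,0,0]],"gripper":[0.1,0.1]}' | grep -A0 -E "eef|wrist_f"
```

```text
eef_pos: [597.2, 150.0, 149.9]
--
wrist_force: [4.5, 0.2, 3.6]
```

```bash
python3 -m inch '{"dp":[[0,0,0.001],[0,0,0.002]],"dr":[[0,0,0],[0,0,0]],"gripper":[0.1,0.1]}' | grep -A0 -E "eef|wrist_f"
```

```text
eef_pos: [597.2, 150.0, 149.3]
--
wrist_force: [4.0, -0.1, 2.9]
```

```bash
python3 -m inch '{"dp":[[0,0,0.001],[0,0,0.002]],"dr":[[0,0,0],[0,0,0]],"gripper":[0.1,0.1]}' | grep -A0 -E "eef|wrist_f"
```

```text
eef_pos: [597.2, 150.0, 148.7]
--
wrist_force: [4.8, 0.2, 3.4]
```

```bash
python3 -m inch '{"dp":[[0,0,0.001],[0,0,0.002]],"dr":[[0,0,0],[0,0,0]],"gripper":[0.1,0.1]}' | grep -A0 -E "eef|wrist_f"
```

```text
eef_pos: [597.2, 149.9, 148.1]
--
wrist_force: [5.0, 0.2, 3.7]
```

```bash
python3 -m inch '{"dp":[[0,0,0.001],[0,0,0.002]],"dr":[[0,0,0],[0,0,0]],"gripper":[0.1,0.1]}' | grep -A0 -E "eef|wrist_f"
```

```text
eef_pos: [597.2, 149.9, 147.5]
--
wrist_force: [3.7, 0.6, 2.6]
```

```bash
python3 -m inch '{"dp":[[0,0,0.001],[0,0,0.002]],"dr":[[0,0,0],[0,0,0]],"gripper":[0.1,0.1]}' | grep -A0 -E "eef|wrist_f"
```

```text
eef_pos: [597.2, 150.0, 146.9]
--
wrist_force: [4.5, -2.0, 3.9]
```

```bash
python3 -m inch '{"dp":[[0,0,0.001],[0,0,0.002]],"dr":[[0,0,0],[0,0,0]],"gripper":[0.1,0.1]}' | grep -A0 -E "eef|wrist_f"
```

```text
eef_pos: [597.2, 149.9, 146.2]
--
wrist_force: [5.2, -0.2, 2.7]
```

```bash
python3 -m inch '{"dp":[[0,0,0.001],[0,0,0.002]],"dr":[[0,0,0],[0,0,0]],"gripper":[0.1,0.1]}' | grep -A0 -E "eef|wrist_f"
```

```text
eef_pos: [597.2, 149.9, 145.7]
--
wrist_force: [4.5, -1.4, 2.7]
```

```bash
python3 -m inch '{"dp":[[0,0,0.001],[0,0,0.002]],"dr":[[0,0,0],[0,0,0]],"gripper":[0.1,0.1]}' | grep -A0 -E "eef|wrist_f"
```

```text
eef_pos: [597.2, 150.0, 145.1]
--
wrist_force: [4.9, -0.5, 5.0]
```

```bash
python3 -m inch '{"dp":[[0,0,0.001],[0,0,0.002]],"dr":[[0,0,0],[0,0,0]],"gripper":[0.1,0.1]}' | grep -A0 -E "eef|wrist_f"
```

```text
eef_pos: [597.3, 150.0, 144.7]
--
wrist_force: [4.5, -2.0, 6.8]
```

```bash
python3 -m inch '{"dp":[[0,0,0.001],[0,0,0.001]],"dr":[[0,0,0],[0,0,0]],"gripper":[0.1,0.1]}' | grep -A0 -E "eef|wrist_f"
```

```text
eef_pos: [597.3, 150.0, 144.5]
--
wrist_force: [4.0, -0.5, 6.8]
```

The force rose by about 4 N over the steady drag, so the board has landed. I'll release it and retreat upwards.

```bash
python3 -m inch '{"dp":[[0,0,0],[0,0,0],[0,0,0],[0,0,0],[0,0,-0.05],[0,0,-0.15],[0,0,-0.3],[0,0,-0.3],[0,0,-0.3]],"dr":[[0,0,0],[0,0,0],[0,0,0],[0,0,0],[0,0,0],[0,0,0],[0,0,0],[0,0,0],[0,0,0]],"gripper":[0.2,0.3,0.4,0.5,0.5,0.5,0.5,0.5,0.5]}' | grep -A0 -E "eef|wrist_f"; python3 - <<'E'
from h import *
from workcell import snapshot
go()
o=np.array([596,149]);yaw=-.1345;c,s_=np.cos(yaw),np.sin(yaw)
for n in("top","scene"):
    s=snapshot(n); np.savez(n+"3.npz",**s); P=cloud(s).reshape(-1,3); P=P[~np.isnan(P[:,0])]; d=P[:,:2]-o
    l=np.c_[d@[c,s_],d@[-s_,c],P[:,2]]
    def pr(t,l):
        if len(l): print(n,t,len(l),*[np.percentile(l[:,i],[2,50,98]).round(1) for i in range(3)])
    for sg in(1,-1): pr("knob%d"%sg,l[(abs(l[:,0])<25)&(l[:,1]*sg>132)&(l[:,1]*sg<170)&(l[:,2]>125)&(l[:,2]<165)])
    pr("board/grip",l[(abs(l[:,0])<12)&(abs(l[:,1])<24)&(l[:,2]>125)&(l[:,2]<155)])
    pr("shoulder",l[(abs(l[:,0])<12)&(abs(l[:,1])<60)&(abs(l[:,1])>25)&(l[:,2]>105)&(l[:,2]<120)])
E
```

```text
eef_pos: [596.9, 150.1, 234.4]
--
wrist_force: [0.2, -0.2, 0.5]
t 17.05 p [596.9 150.1 234.4] yaw -7.69 F [ 0.2 -0.2  0.5] w 44.2 gf 0.0 q7 -0.23
top knob-1 63 [-8.5 -0.5  8.4] [-154.6 -145.2 -133.9] [139.5 149.1 153.5]
top board/grip 51 [-6.2 -1.   7.9] [-22.6 -14.9  -5.5] [128.1 144.7 149.4]
top shoulder 37 [-1.8  0.5  3.7] [-57.8 -41.8 -25.6] [107.  113.9 116.7]
scene knob1 39 [-10.7   5.4  14.8] [132.5 140.4 151.1] [134.3 148.4 156. ]
scene knob-1 41 [-3.4  5.8 14.8] [-156.4 -146.8 -133.4] [133.8 145.8 154.1]
scene board/grip 82 [-4.1  7.9 11.5] [-23.1  -2.3  17.4] [126.  142.5 149.8]
scene shoulder 62 [-2.7  4.8 10.9] [-58.9  25.9  58.4] [105.3 111.9 117.7]
```

```bash
python3 - <<'E'
from h import *
go((576.5,4.7,200,-7.7),(576.5,4.7,151,-7.7))
for t0 in(1.14,1.1):
    for t in (.95,.76,.57,.38,.24,.1,.05,0,-.05): print(t0,t,(70*np.array([np.sin(t0)-np.sin(t),np.cos(t0)-np.cos(t)])/300).round(3))
E
```

```text
t 17.15 p [596.4 149.9 233.3] yaw -7.7 F [-0.4  0.3 -0.4] w 43.7 gf 0.0 q7 -0.23
(576.5, 4.7, 200, -7.7) dp [-0.4885, -0.0007, 0.1112] dr [-0.0006, 0.0002, 0.0]
(576.5, 4.7, 151, -7.7) dp [-0.4884, -0.0004, 0.2746] dr [-0.0006, 0.0002, 0.0]
1.14 0.95 [ 0.022 -0.038]
1.14 0.76 [ 0.051 -0.072]
1.14 0.57 [ 0.086 -0.099]
1.14 0.38 [ 0.125 -0.119]
1.14 0.24 [ 0.157 -0.129]
1.14 0.1 [ 0.189 -0.135]
1.14 0.05 [ 0.2   -0.136]
1.14 0 [ 0.212 -0.136]
1.14 -0.05 [ 0.224 -0.136]
1.1 0.95 [ 0.018 -0.03 ]
1.1 0.76 [ 0.047 -0.063]
1.1 0.57 [ 0.082 -0.091]
1.1 0.38 [ 0.121 -0.111]
1.1 0.24 [ 0.152 -0.121]
1.1 0.1 [ 0.185 -0.126]
1.1 0.05 [ 0.196 -0.127]
1.1 0 [ 0.208 -0.127]
1.1 -0.05 [ 0.22  -0.127]
```

```bash
python3 -m inch '{"dp":[[-0.15,0,0],[-0.3,0,0],[-0.42,0,0.05],[-0.488,0,0.11],[-0.488,0,0.11],[-0.488,0,0.16],[-0.488,0,0.22],[-0.488,0,0.274],[-0.488,0,0.274],[-0.488,0,0.274]],"dr":[[0,0,0],[0,0,0],[0,0,0],[0,0,0],[0,0,0],[0,0,0],[0,0,0],[0,0,0],[0,0,0],[0,0,0]],"gripper":[0.5,0.5,0.5,0.5,0.5,0.5,0.5,0.5,0.5,0.5]}'|grep -E "eef|wrist_f"; python3 -m inch '{"dp":[[0,0,0],[0,0,0],[0,0,0],[0,0,0],[0,0,0]],"dr":[[0,0,0],[0,0,0],[0,0,0],[0,0,0],[0,0,0]],"gripper":[0.3,0.1,0.1,0.1,0.1]}' 25
```

```text
eef_pos: [577.8, 4.9, 152.1]
wrist_force: [0.5, 0.4, 0.6]
clock: 19.02
eef_pos: [578.1, 4.8, 152.3]
tool_rot: [0.753, 0.658, 0.0, 0.0]
wrist_force: [1.0, -0.2, 1.2]
gripper_width: 17.3
grip_force: 25.0
```

```bash
python3 -m inch '{"dp":[[0.01,0,-0.019],[0.022,0,-0.038],[0.036,0,-0.056],[0.051,0,-0.072],[0.068,0,-0.086],[0.086,0,-0.099],[0.105,0,-0.11],[0.125,0,-0.119],[0.141,0,-0.125],[0.157,0,-0.129],[0.157,0,-0.129]],"dr":[[0,0,0],[0,0,0],[0,0,0],[0,0,0],[0,0,0],[0,0,0],[0,0,0],[0,0,0],[0,0,0],[0,0,0],[0,0,0]],"gripper":[0.1,0.1,0.1,0.1,0.1,0.1,0.1,0.1,0.1,0.1,0.1]}'; python3 - <<'E'
from h import *
from workcell import snapshot
s=snapshot("scene"); cv2.imwrite("pics/lev.png",cv2.resize(s["frame"][170:270,315:455],None,fx=5,fy=5,interpolation=cv2.INTER_CUBIC)[:,:,::-1])
E
```

```text
clock: 20.4
eef_pos: [583.9, 48.1, 191.2]
tool_rot: [0.754, 0.657, -0.001, 0.002]
wrist_force: [1.5, -7.8, 3.5]
gripper_width: 17.7
grip_force: 25.0
```

View pics/lev.png

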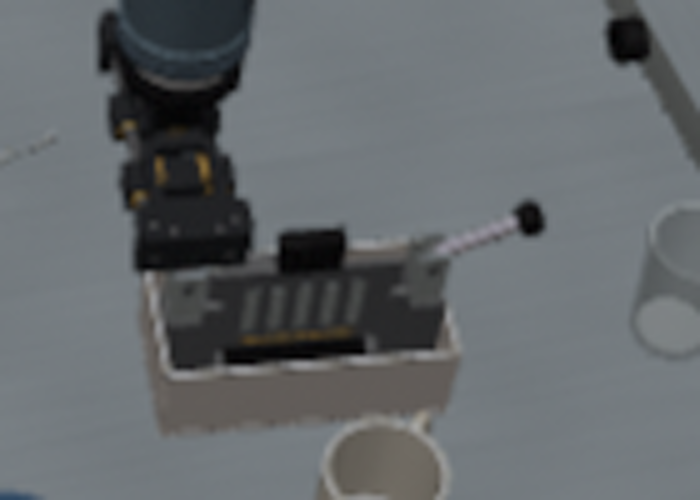

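The board stands in the guides with its grip at the crop's (312,250). The right lever is swung up under the gripper at (195,250), and the left one is still open at (528,218). I'll take the right lever a little further, release it, and do the left.

```bash
python3 -m inch '{"dp":[[0.01,0,-0.002],[0.02,0,-0.004],[0.03,0,-0.006],[0.036,0,-0.006],[0.036,0,-0.006]],"dr":[[0,0,0],[0,0,0],[0,0,0],[0,0,0],[0,0,0]],"gripper":[0.1,0.1,0.1,0.1,0.1]}'|grep -E "eef|wrist_f|width"; python3 -m inch '{"dp":[[0,0,0],[0,0,0],[0,0,0],[0,0,-0.1],[0,0,-0.2],[0,0,-0.2]],"dr":[[0,0,0],[0,0,0],[0,0,0],[0,0,0],[0,0,0],[0,0,0]],"gripper":[0.3,0.5,0.5,0.5,0.5,0.5]}'|grep -E "eef|wrist_f|width"; python3 -c "
from h import *
go((616,291.7,220,-7.7),(616,291.7,154,-7.7))"
```

```text
eef_pos: [585.2, 57.4, 193.3]
wrist_force: [-1.0, -10.0, 7.1]
gripper_width: 17.6
eef_pos: [586.6, 62.7, 254.5]
wrist_force: [0.4, -1.0, -0.1]
gripper_width: 44.1
t 21.82 p [586.6  62.7 254.5] yaw -7.67 F [ 0.4 -1.  -0.1] w 44.1 gf 0.0 q7 -0.1
(616, 291.7, 220, -7.7) dp [0.7695, -0.0052, 0.1163] dr [0.0012, -0.0005, 0.0002]
(616, 291.7, 154, -7.7) dp [0.7692, -0.006, 0.3363] dr [0.0012, -0.0005, 0.0002]
```

```bash
python3 -m inch '{"dp":[[0.15,0,0],[0.32,0,0],[0.48,0,0],[0.64,-0.003,0],[0.769,-0.005,0.06],[0.769,-0.005,0.12],[0.769,-0.006,0.12],[0.769,-0.006,0.2],[0.769,-0.006,0.27],[0.769,-0.006,0.336],[0.769,-0.006,0.336],[0.769,-0.006,0.336]],"dr":[[0,0,0],[0,0,0],[0,0,0],[0,0,0],[0,0,0],[0,0,0],[0,0,0],[0,0,0],[0,0,0],[0,0,0],[0,0,0],[0,0,0]],"gripper":[0.5,0.5,0.5,0.5,0.5,0.5,0.5,0.5,0.5,0.5,0.5,0.5]}'|grep -E "eef|wrist_f"; python3 -m inch '{"dp":[[0,0,0],[0,0,0],[0,0,0],[0,0,0],[0,0,0]],"dr":[[0,0,0],[0,0,0],[0,0,0],[0,0,0],[0,0,0]],"gripper":[0.3,0.1,0.1,0.1,0.1]}' 30;  python3 -c "
from h import *
go((615.3,291.7,152,-7.7))"
```

```text
eef_pos: [614.9, 291.1, 152.2]
wrist_force: [0.8, 0.1, 0.8]
clock: 23.95
eef_pos: [616.1, 291.0, 152.4]
tool_rot: [0.753, 0.658, 0.002, 0.001]
wrist_force: [4.9, 0.0, -1.7]
gripper_width: 17.6
grip_force: 30.0
t 23.95 p [616.1 291.  152.4] yaw -7.72 F [ 4.9  0.  -1.7] w 17.6 gf 30.0 q7 -0.4
(615.3, 291.7, 152, -7.7) dp [0.0019, -0.0028, 0.0012] dr [0.0011, -0.0003, -0.0001]
```

```bash
python3 -m inch '{"dp":[[-0.009,0.003,-0.015],[-0.018,0.003,-0.03],[-0.032,0.003,-0.047],[-0.047,0.003,-0.063],[-0.064,0.003,-0.078],[-0.082,0.003,-0.091],[-0.101,0.003,-0.102],[-0.121,0.003,-0.111],[-0.137,0.003,-0.117],[-0.152,0.003,-0.121],[-0.168,0.003,-0.124],[-0.168,0.003,-0.124]],"dr":[[0,0,0],[0,0,0],[0,0,0],[0,0,0],[0,0,0],[0,0,0],[0,0,0],[0,0,0],[0,0,0],[0,0,0],[0,0,0],[0,0,0]],"gripper":[0.1,0.1,0.1,0.1,0.1,0.1,0.1,0.1,0.1,0.1,0.1,0.1]}'|grep -E "eef|wrist_f|width"; python3 -m inch '{"dp":[[-0.008,0,-0.001],[-0.017,0,-0.002],[-0.028,0,-0.003],[-0.04,0,-0.003],[-0.05,0,-0.003],[-0.05,0,-0.003]],"dr":[[0,0,0],[0,0,0],[0,0,0],[0,0,0],[0,0,0],[0,0,0]],"gripper":[0.1,0.1,0.1,0.1,0.1,0.1]}'|grep -E "eef|wrist_f|width"
```

```text
eef_pos: [609.9, 244.3, 190.2]
wrist_force: [4.6, 5.6, 0.1]
gripper_width: 17.4
eef_pos: [608.3, 232.7, 191.9]
wrist_force: [4.2, 11.8, 3.7]
gripper_width: 17.3
```

```bash
python3 -m inch '{"dp":[[-0.007,0,0],[-0.014,0,0],[-0.02,0,0],[-0.02,0,0]],"dr":[[0,0,0],[0,0,0],[0,0,0],[0,0,0]],"gripper":[0.1,0.1,0.1,0.1]}'|grep -E "eef|wrist_f|width"
```

```text
eef_pos: [607.6, 227.4, 192.1]
wrist_force: [5.7, 12.0, 3.5]
gripper_width: 17.7
```

```bash
python3 -m inch '{"dp":[[-0.007,0,0],[-0.014,0,0],[-0.02,0,0],[-0.02,0,0]],"dr":[[0,0,0],[0,0,0],[0,0,0],[0,0,0]],"gripper":[0.1,0.1,0.1,0.1]}'|grep -E "eef|wrist_f|width"
```

```text
eef_pos: [607.2, 224.7, 192.1]
wrist_force: [7.0, 19.9, -0.3]
gripper_width: 17.4
```

```bash
python3 -m inch '{"dp":[[0,0,0],[0,0,0],[0,0,0],[0,0,-0.1],[0,0,-0.2],[0,0,-0.25],[0,0,-0.25]],"dr":[[0,0,0],[0,0,0],[0,0,0],[0,0,0],[0,0,0],[0,0,0],[0,0,0]],"gripper":[0.3,0.5,0.5,0.5,0.5,0.5,0.5]}'|grep -E "eef|wrist_f|width"; python3 - <<'E'
from h import *
from workcell import snapshot
go((583.7,58,230,-7.7),(583.7,58,193,-7.7))
o=np.array([596,149]);yaw=-.1345;c,s_=np.cos(yaw),np.sin(yaw)
for n in("scene","top"):
    s=snapshot(n)
    if n=="scene":cv2.imwrite("pics/lev2.png",cv2.resize(s["frame"][170:270,315:455],None,fx=5,fy=5,interpolation=cv2.INTER_CUBIC)[:,:,::-1])
    P=cloud(s).reshape(-1,3); P=P[~np.isnan(P[:,0])]; d=P[:,:2]-o
    l=np.c_[d@[c,s_],d@[-s_,c],P[:,2]]
    for sg in(1,-1):
        k=l[(abs(l[:,0])<20)&(l[:,1]*sg>60)&(l[:,1]*sg<115)&(l[:,2]>172)&(l[:,2]<199)]
        if len(k): print(n,sg,len(k),*[np.percentile(k[:,i],[2,50,98]).round(1) for i in range(3)])
E
```

```text
eef_pos: [605.3, 214.2, 265.4]
wrist_force: [-0.2, -0.5, -0.5]
gripper_width: 44.0
t 28.07 p [605.3 214.2 265.4] yaw -7.72 F [-0.2 -0.5 -0.5] w 44.0 gf 0.0 q7 -0.33
(583.7, 58, 230, -7.7) dp [-0.5256, -0.0016, 0.1175] dr [0.0004, -0.0002, -0.0001]
(583.7, 58, 193, -7.7) dp [-0.5257, -0.0017, 0.2408] dr [0.0004, -0.0002, -0.0001]
scene 1 37 [-5.5  8.1 14. ] [70.5 79.3 88.5] [177.  187.9 193.4]
scene -1 36 [-5.  7. 14.] [-107.3 -100.5  -91.2] [176.3 187.1 191.8]
top 1 4 [7.1 7.6 9.8] [72.2 74.4 84.7] [186.3 187.5 192. ]
top -1 60 [-8.8 -1.6  8.9] [-106.1  -98.1  -88.8] [180.9 189.2 193.6]
```

View pics/lev2.png

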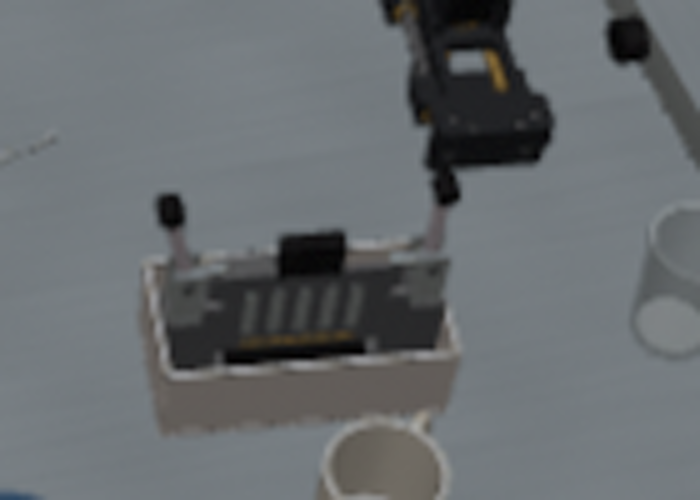

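Both knobs are visible. The left one at the crop's (445,188) is upright at local y≈82. The right one at (170,210) is at about -97, so it still has about 0.2 rad to go. I'll regrip it.

```bash
python3 -m inch '{"dp":[[-0.14,0,0],[-0.3,0,0],[-0.45,-0.002,0],[-0.543,-0.002,0.06],[-0.543,-0.002,0.12],[-0.543,-0.002,0.12],[-0.543,-0.002,0.19],[-0.543,-0.002,0.25],[-0.543,-0.002,0.25],[-0.543,-0.002,0.25]],"dr":[[0,0,0],[0,0,0],[0,0,0],[0,0,0],[0,0,0],[0,0,0],[0,0,0],[0,0,0],[0,0,0],[0,0,0]],"gripper":[0.5,0.5,0.5,0.5,0.5,0.5,0.5,0.5,0.5,0.5]}'|grep -E "eef|wrist_f"; python3 -m inch '{"dp":[[0,0,0],[0,0,0],[0,0,0],[0,0,0],[0,0,0]],"dr":[[0,0,0],[0,0,0],[0,0,0],[0,0,0],[0,0,0]],"gripper":[0.3,0.1,0.1,0.1,0.1]}' 35 |grep -E "eef|wrist_f|width"
```

```text
eef_pos: [582.9, 53.3, 190.2]
wrist_force: [0.4, -0.8, 0.4]
eef_pos: [584.3, 52.8, 190.3]
wrist_force: [5.8, -1.2, -3.1]
gripper_width: 17.4
```

```bash
python3 -m inch '{"dp":[[0.01,0.004,-0.002],[0.02,0.004,-0.004],[0.03,0.004,-0.005],[0.04,0.004,-0.006],[0.05,0.004,-0.006],[0.06,0.004,-0.006],[0.07,0.004,-0.006],[0.07,0.004,-0.006]],"dr":[[0,0,0],[0,0,0],[0,0,0],[0,0,0],[0,0,0],[0,0,0],[0,0,0],[0,0,0]],"gripper":[0.1,0.1,0.1,0.1,0.1,0.1,0.1,0.1]}'|grep -E "eef|wrist_f|width"
```

```text
eef_pos: [586.5, 67.9, 192.0]
wrist_force: [-1.9, -11.2, 2.8]
gripper_width: 17.4
```

```bash
python3 -m inch '{"dp":[[0.007,0,0],[0.014,0,0],[0.02,0,0],[0.02,0,0]],"dr":[[0,0,0],[0,0,0],[0,0,0],[0,0,0]],"gripper":[0.1,0.1,0.1,0.1]}'|grep -E "eef|wrist_f|width"
```

```text
eef_pos: [586.8, 69.3, 192.0]
wrist_force: [-2.9, -21.1, 5.7]
gripper_width: 17.4
```

```bash
python3 -m inch '{"dp":[[0,0,0],[0,0,0],[0,0,0],[0,0,-0.1],[0,0,-0.2],[-0.15,0,-0.3],[-0.3,-0.15,-0.3],[-0.45,-0.3,-0.3],[-0.6,-0.4,-0.3],[-0.6,-0.4,-0.3]],"dr":[[0,0,0],[0,0,0],[0,0,0],[0,0,0],[0,0,0],[0,0,0],[0,0,0],[0,0,0],[0,0,0],[0,0,0]],"gripper":[0.3,0.5,0.5,0.5,0.5,0.5,0.5,0.5,0.5,0.5]}'|grep -E "eef|wrist_f|width|clock"; python3 - <<'E'
from h import *
from workcell import snapshot
o=np.array([596,149]);yaw=-.1345;c,s_=np.cos(yaw),np.sin(yaw)
im=[]
for n in("scene","top"):
    s=snapshot(n); a=s["frame"][170:270,315:455] if n=="scene" else s["frame"][100:200,190:330]
    im.append(cv2.resize(a,None,fx=4,fy=3,interpolation=cv2.INTER_CUBIC))
    P=cloud(s).reshape(-1,3); P=P[~np.isnan(P[:,0])]; d=P[:,:2]-o
    l=np.c_[d@[c,s_],d@[-s_,c],P[:,2]]
    def pr(t,k):
        if len(k): print(n,t,len(k),*[np.percentile(k[:,i],[2,50,98]).round(1) for i in range(3)])
    for sg in(1,-1): pr(sg,l[(abs(l[:,0])<20)&(l[:,1]*sg>60)&(l[:,1]*sg<115)&(l[:,2]>175)&(l[:,2]<199)])
    pr("griptop",l[(abs(l[:,0])<12)&(abs(l[:,1])<24)&(l[:,2]>136)&(l[:,2]<155)])
    for sg in(1,-1): pr("shoulder%d"%sg,l[(abs(l[:,0])<12)&(sg*l[:,1]<50)&(sg*l[:,1]>27)&(l[:,2]>104)&(l[:,2]<120)])
cv2.imwrite("pics/fin.png",np.vstack(im)[:,:,::-1])
E
```

```text
clock: 32.8
eef_pos: [441.9, -85.2, 281.9]
wrist_force: [1.3, 0.6, 0.1]
gripper_width: 44.3
scene 1 36 [-7.5  6.5 14. ] [71.7 79.2 87.4] [179.5 187.9 195.4]
scene -1 37 [-6.4  6.9 15.1] [-92.1 -84.7 -75.9] [175.9 189.  195.8]
scene griptop 45 [-2.4  4.2 11.1] [-22.6  -2.2  18.1] [137.2 141.2 146.3]
scene shoulder1 15 [-1.6  5.4 10.8] [28.4 37.7 49.6] [104.1 109.5 113.6]
scene shoulder-1 14 [-0.5  5.3  8.9] [-48.1 -40.  -27.8] [104.6 107.7 112.7]
top 1 63 [-8.6 -0.6  8.7] [72.  78.3 87.8] [178.2 190.6 194.7]
top -1 59 [-8.8 -0.7  7.5] [-90.6 -83.  -73.9] [182.5 190.1 193.9]
top griptop 99 [-5.7  0.5  8.5] [-21.5  -0.9  20.7] [137.1 141.6 145.2]
top shoulder1 19 [-1.5  0.6  3.7] [28.5 39.1 49.7] [105.6 110.5 113.4]
top shoulder-1 22 [-1.7  0.7  3.7] [-49.  -39.4 -27.8] [105.5 109.7 113.2]
```

View pics/fin.png

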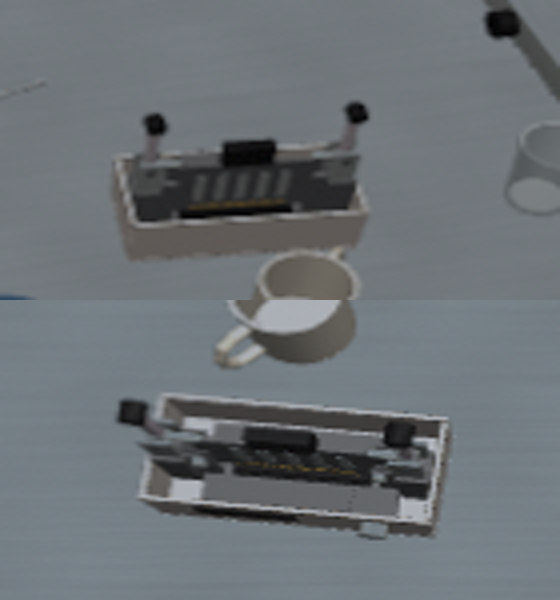

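Both levers are upright, with knobs at (155,125) and (357,112) in the upper half. The grip top is at about 142 mm and both shoulders at about 110 mm, which is the home height. The arm is clear.

```bash
python3 -c "
from workcell import manip
print(manip.hand_in())"
```

```text
the job is handed in; nothing more can be done
None
```

The sensor board is fully home in the ioniser: I felt it land at about 4 N over the drag and let go, both levers were then swung upright, and the job was handed in at about 33 s; the verdict was not shown.

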